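# Hold the belt gate of a wet sharpener open for a belt change

### The arm

A 7-joint arm with a two-finger parallel gripper is mounted at the origin on the work surface. World frame = base frame: x ahead of the robot, y to its left, z up, the work surface at z = 0. Lengths are in mm, angles in rad, forces in N, time in s.
With the tool pointing down it reaches from about 375 to 925 mm from the base axis. Payload 3.1 kg.
Tool frame: the origin (TCP) lies midway between the tips of the shut fingers; the grasp point (between the pads) lies 19 mm behind it; y points along the fingers, x is the direction in which the jaws open and shut, and the axes are right-handed (so a half turn about y gives the same grasp; the last joint's range is limited). The gripper opens to 85 mm and grips with 20 to 120 N. Pads are 22 mm wide; open, the fingers measure 114 mm over their backs; the gripper's body (76 mm by 85 mm) begins 54 mm behind the grasp point. The pads swing forward as they close: fully open they stand 13 mm farther back than shut.
Start: joints at [1.209, 0.383, 0.044, 1.598, -0.018, 1.161, -0.05], TCP at [169.508, -627.511, 231.269] pointing down, gripper open.
Joint ranges: [-2.61, 2.61], [-0.41, 2.15], [-1.48, 1.57], [0, 2.5], [-1.57, 4.71], [0.05, 1.97], [-2.85, 2.85]. Speed limits (rad/s): [2.79, 2.79, 3.14, 3.14, 3.14, 3.14, 3.14].

### API

Orientations are given as a unit quaternion [x, y, z, w].
In Python, from cell import arm, optics, hand_in gives the robot as it stands.
- The arm moves only by the tool send_rows, never from a script. Its argument "series" is a list of rows, each a list of 7 numbers: the turn, a rotation vector about the tool's x, y, z in degrees, then the shift along the tool's x, y, z in mm, then the closure, from 0 (fully open) to 1 (shut). In form: [[wx, wy, wz, tx, ty, tz, jaw], ...]. A call has 1 to 8 rows; each row shifts and turns the commanded pose from where the row before left it, along the tool's axes as they then stand; what a row does not reach is not made up. A row lasts 1/10 s, in which the tool goes at most 50 mm and 8.59 degrees, less where a joint would pass 70% of its speed; a pose out of reach is approached as far as the arm can. A call with a gripper value outside its range is refused whole. The fingers move at their own pace and stop on an object; "grip_force" is the grip in N (left out, the last holds). Time passes only in rows, so rows that do not move let the fingers close. It gives the time, the measured TCP pose, the force and the opening at its end, in the units of the state.
- arm.sense(): the state, without advancing time (a new reading comes with each control period).
- optics.read_camera(name): name is "side" or "top" or "wrist"; returns a dict with "frame" (420x560x3 uint8, red, green, blue), "mtx" (3x3 intrinsics, pixels), "pose" (4x4, takes a point from camera to world coordinates); the wrist camera has in their place "mount" (4x4, takes a point from camera to tool coordinates, whose origin is the TCP and whose axes are the tool frame's). Camera axes: x right, y up, looking along -z (the intrinsics and any distortion apply to the point x, -y, -z); pixel columns grow to the right and rows downward; lengths in mm; the calibration is good to about 2 mm. A picture is of the moment at which its call begins: read the wrist's pose just before it. There is no depth.
- hand_in(): hands the job in, once; it reports no verdict.
The state is a dict: "t": time; "q": joint angles; "qd": joint speeds; "effort": joint torques, N m; "position": TCP position; "tool_rot": TCP orientation; "ft_force": force on the tool from outside, world axes, zero at the start; "torque": the same for the moment, N m; "grip_width": finger opening in mm.
Only numpy, scipy, OpenCV 4.12 (cv2) and the standard library are available. Lean on these libraries where they do the work, as an engineer would, in place of code of your own. Each camera call takes 0.05 s, during which the arm holds its last target.

### The job

I want to slide a new belt onto the wet belt sharpener: first squeeze the main catch on top of its housing so that the front gate springs ajar, then take the gate's own squeeze handle, squeeze it to free the safety hook, and swing the gate past its halfway detent until it stands wide open, about square to the machine. The gate springs back, so finish still gripping the handle and keep holding it wide. Squeeze gently, because the plastic catches crack under a hard pinch (40 N), and leave the other things on the bench where they are.

Things in the scene. Friction and masses are not known exactly. Their poses are not given: they have to be found in the camera images.
- sharpener: Compact wet belt sharpener, brushed-metal housing 280 mm wide, 200 mm deep, flat top 200 mm above the bench, bolted down. Origin: middle of the front face at bench height; x points into the machine (away from the robot), y to its left, z up. A gate closes the front. Splash flaps and a coolant pipe stand up to 290 mm high, over 85 mm behind the front face.
- gate_hinge (a point): The gate's vertical hinge axis, at bench height, 8 mm in front of the front face and 105 mm left of its middle; axes as the sharpener's. Seen from above the gate opens clockwise about it, its free right end coming out towards the robot.
- gate (a joint): Gate angle, rad: 0 shut, about 0.12 ajar on the safety hook, 1.57 square to the machine, stop at 1.75. A 12 mm steel panel reaching 212 mm from the hinge, 45 to 190 mm above the bench. A pin throws it ajar when the main catch lets go; a spring always pulls it shut, with about 2 N at the handle when ajar and 4 N wide open.
- check_hump: The detent: a round steel ridge 5 mm high on the fan-shaped plate low in front of the hinge (origin as the sharpener's). A sprung ball under the gate rides over it between about 0.45 and 0.8 rad of gate angle; passing it takes about 9 N at the handle. A gate let go wide open swings back nearly shut.
- main_catch_grip (a point): Grip point of the main catch, 256 mm above the bench, 56 mm behind the front face, hinge side of the middle. Two level black 12 mm bars run along its y: the rear one, 66 mm long, is fixed, 7 mm behind the point; the front one, 47 mm long, is a sprung lever 21 mm ahead of it, 7 mm when squeezed. 40 mm over both at rest, 26 squeezed. Pinch from above along x, jaws centred on the point.
- main_lever (a joint): Lever angle of the main catch, rad: 0 at rest, 0.28 squeezed to its stop; from about 0.16 its hook clears the gate. It pivots 50 mm below its bar. Squeezing takes 4 to 8 N at the bar; let go, it springs back (its hook may come to rest on the gate's edge). 35 mm are free below the bars.
- handle_grip (a point): Grip point of the gate's handle, 262 mm above the bench, 170 mm from the hinge axis along the gate, 21 mm to its front. x runs through the gate to its inside, y along it to the hinge: turned by minus the gate angle from the sharpener. Two level black 12 mm bars along y: front one, 76 mm long, fixed, 7 mm ahead of the point; rear one, 57 mm long, sprung lever, 21 mm behind it, 7 squeezed.
- handle_lever (a joint): Lever angle of the gate's handle, rad: 0 at rest, 0.27 squeezed to its stop (7 N); from about 0.13 the safety hook on it clears its keeper. It pivots 52 mm below its bar and springs back when let go. The handle is 40 mm over both bars at rest, 26 squeezed. Pinch it from above along the grip point's x, jaws centred on the point; 35 mm are free below the bars.
- whetstone: two-layer sharpening stone 180 x 65 x 26 mm, lying flat in front of the sharpener under the gate's swing (the gate's lower edge passes 19 mm above it); leave alone; origin at the centre of its underside
- chef_knife: kitchen knife with black handle, about 320 mm long, lying flat on the right; leave alone; origin at the centre of its underside
- spray_bottle: clear plastic bottle, 64 mm diameter, 170 mm tall, beside the sharpener; leave alone; origin at the centre of its underside
- paste_jar: amber glass jar with steel cap, 60 mm diameter, 70 mm tall, beside the sharpener; leave alone; origin at the centre of its underside
- polish_bar: cream block of polishing compound, 130 x 45 x 35 mm, on the left; leave alone; origin at the centre of its underside
- screwdriver: black-handled screwdriver lying on the left; leave alone; origin at the centre of its underside
- belt_stick: tan rubber belt-cleaning stick, 200 x 38 x 38 mm, in front on the right; leave alone; origin at the centre of its underside

How it is judged:
By the outcome, as a careful person would: the job done as asked, in the order asked, and still so for the second after the job is handed in, while the arm keeps its last pose, push and grip.
It also fails if it takes over 51 s, if anything falls off the work surface, if the arm or the gripper's body presses on something with over 40 N, if the wrist force passes 120 N, or if a joint passes its speed limit or range.

## Working session

There is one attempt and no reset: what is moved stays moved. The work goes in short steps, Python scripts to look and compute and a tool call to move; the robot and the scene stay as the last step left them, time stands still between calls to the robot, and variables do not carry over. Pictures are saved under pics/ and viewed, and the job is handed in when it is done.

Besides the shell and the picture viewer there is one more tool, called after "Call:" by a JSON object that holds its "api" and its "payload". send_rows: Moves the arm, as the interface text tells. Its arguments: {"type":"object","properties":{"series":{"type":"array"},"grip_force":{"type":"number"}},"required":["series"]}

```bash
ls; mkdir -p pics; python3 - <<'E'
from cell import arm, optics
import cv2,numpy as np
s=arm.sense();print(s)
for n in ["side","top","wrist"]:
    c=optics.read_camera(n);cv2.imwrite(f"pics/{n}0.png",c["frame"][:,:,::-1]);print(n,c["mtx"],c.get("pose",c.get("mount")),[k for k in c])
E
```

```text
pics
{'t': 0.0, 'q': array([ 1.2091896 ,  0.38389883,  0.04381021,  1.59954886, -0.01792729,
        1.16117546, -0.04992331]), 'qd': array([ 6.01397448e-04, -6.09334604e-04, -8.40428315e-05, -8.46638372e-04,
        9.98147497e-04,  1.33987947e-03, -3.94737015e-04]), 'effort': array([ 3.18807488e-04, -4.33464897e+01,  1.02477070e+00, -2.49514121e+01,
        1.06024439e-02,  1.13466382e-02,  5.81748921e-06]), 'position': array([ 169.26824339, -626.61389207,  229.85716445]), 'tool_rot': array([-0.56089585,  0.4306404 , -0.42911283,  0.56196697]), 'ft_force': array([ 0.06339506, -0.19764749, -0.04316228]), 'torque': array([-0.00810463, -0.04190266, -0.01443286]), 'grip_width': 85.48010962535602}
side [[430.52780188   0.         279.87739194]
 [  0.         430.52780188 208.57336644]
 [  0.           0.           1.        ]] [[ 8.77545164e-01  3.71696116e-01 -3.02913326e-01  2.29147373e+02]
 [-4.79405265e-01  6.67980886e-01 -5.69185494e-01 -6.01874172e+02]
 [-9.22372578e-03  6.44704221e-01  7.64376471e-01  9.59045753e+02]
 [ 0.00000000e+00  0.00000000e+00  0.00000000e+00  1.00000000e+
[... 182 characters left out ...]
92964533e-01 -1.17969867e-01  3.75263340e+02]
 [-9.99877902e-01  1.15468488e-02  1.05286277e-02 -5.50649172e+00]
 [ 1.18167341e-02  1.17847810e-01  9.92961358e-01  1.30145422e+03]
 [ 0.00000000e+00  0.00000000e+00  0.00000000e+00  1.00000000e+00]] ['frame', 'mtx', 'pose']
wrist [[339.45778396   0.         283.91442269]
 [  0.         339.45778396 208.59068125]
 [  0.           0.           1.        ]] [[ 9.99998842e-01  1.51289531e-03 -1.63619790e-04  1.32372967e+00]
 [-5.48137040e-04  2.57815556e-01 -9.66193996e-01 -1.41665144e+02]
 [-1.41956664e-03  9.66192967e-01  2.57816087e-01  6.57270001e+01]
 [ 0.00000000e+00  0.00000000e+00  0.00000000e+00  1.00000000e+00]] ['frame', 'mtx', 'mount']
```

View pics/side0.png

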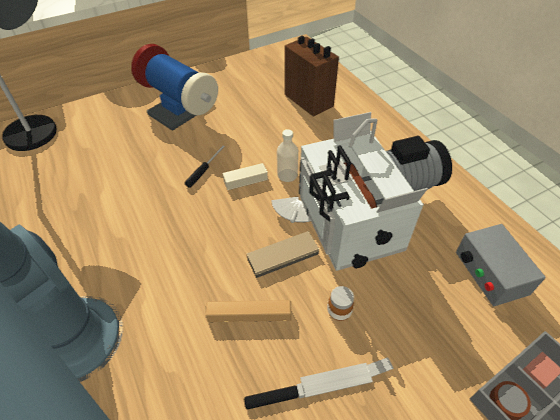

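View pics/top0.png

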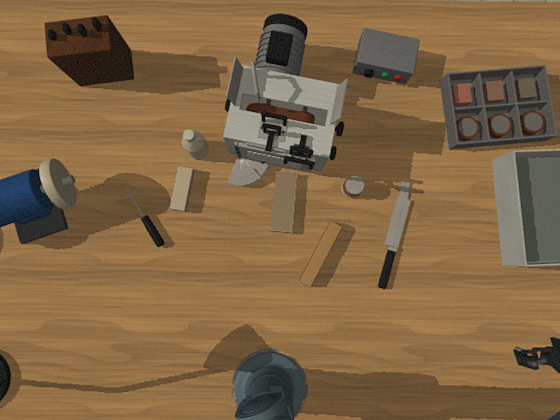

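View pics/wrist0.png

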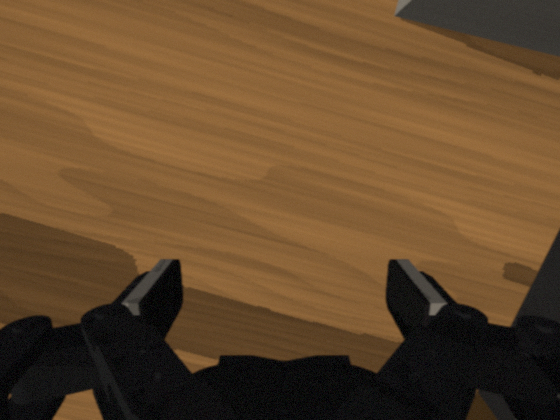

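The sharpener sits at about (285,125) in top, with the catch near (270,130) and the handle near (300,150). In side it is near (340,190). I'll zoom in.

```bash
python3 - <<'E'
import cv2
a=cv2.imread("pics/top0.png")[70:210,200:380]; cv2.imwrite("pics/top0z.png",cv2.resize(a,None,fx=4.2,fy=4.2,interpolation=cv2.INTER_CUBIC))
a=cv2.imread("pics/side0.png")[100:280,260:440]; cv2.imwrite("pics/side0z.png",cv2.resize(a,None,fx=3.3,fy=3.3,interpolation=cv2.INTER_CUBIC))
E
```

```text
(no output)
```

View pics/top0z.png

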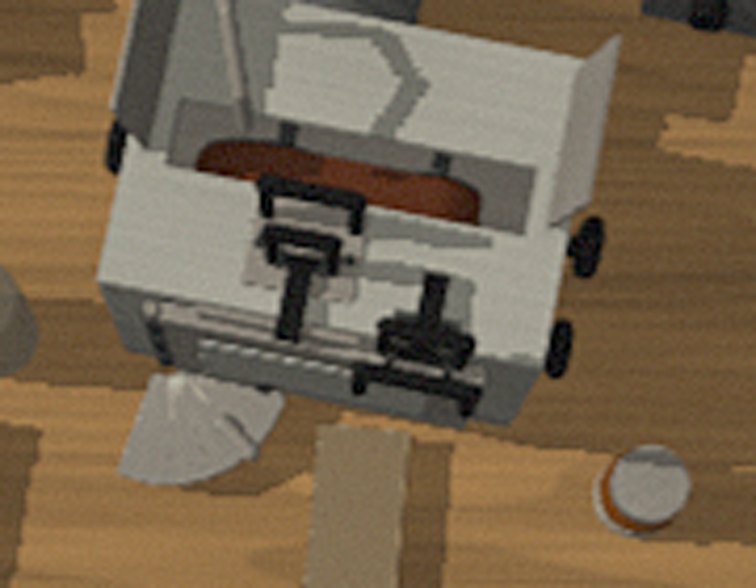

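View pics/side0z.png

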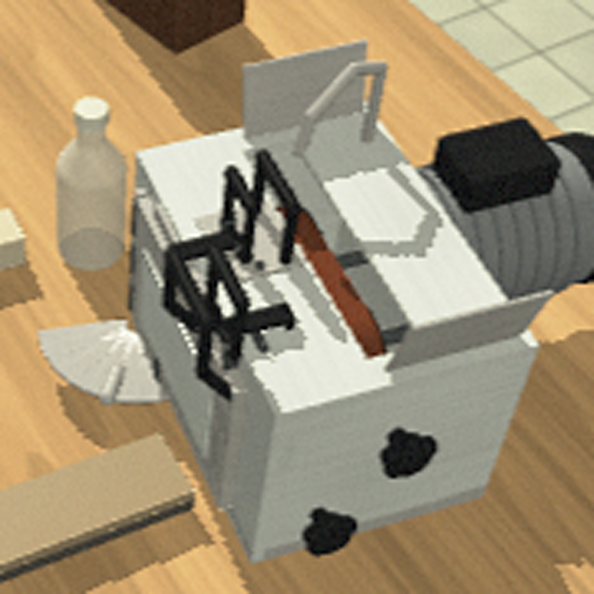

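```bash
cat > h.py <<'E'
import numpy as np, cv2
from cell import arm, optics
def ray(c,uv,T=None):
    T=c["pose"] if T is None else T
    K=c["mtx"];d=np.array([(uv[0]-K[0,2])/K[0,0],-(uv[1]-K[1,2])/K[1,1],-1.0])
    return T[:3,3],T[:3,:3]@d
def onz(c,uv,z,T=None):
    o,d=ray(c,uv,T);return o+d*(z-o[2])/d[2]
def proj(c,p,T=None):
    T=c["pose"] if T is None else T
    q=T[:3,:3].T@(np.asarray(p,float)-T[:3,3]);K=c["mtx"]
    return np.array([K[0,0]*q[0]/-q[2]+K[0,2],K[1,1]*-q[1]/-q[2]+K[1,2]])
E
python3 - <<'E'
from h import *
c=optics.read_camera("top");s=optics.read_camera("side")
Z=lambda u,v:(200+u/4.2,70+v/4.2)
S=lambda u,v:(260+u/3.3,100+v/3.3)
for n,p in dict(FL=(99,280),FR=(552,365)).items(): print(n,onz(c,Z(*p),200))
for n,p in dict(FL=(136,155),FR=(273,410),BR=(537,340)).items(): print("side",n,onz(s,S(*p),200))
for n,p in dict(c_rearL=(258,183),c_rearR=(365,199),c_frL=(262,237),c_frR=(340,262)).items(): print(n,onz(c,Z(*p),256))
for n,p in dict(h_fL=(355,375),h_fR=(480,402),h_rL=(380,335),h_rR=(474,352)).items(): print(n,onz(c,Z(*p),262))
E
```

```text
FL [679.44130205 125.29557752 200.        ]
FR [ 629.64268122 -153.91718016  200.        ]
side FL [680.10039521 121.53813622 200.        ]
side FR [ 630.69459061 -145.12234693  200.        ]
side BR [ 827.94587604 -183.20586233  200.        ]
c_rearL [723.83263962  26.59231573 256.        ]
c_rearR [715.00004358 -36.52381043 256.        ]
c_frL [691.14888641  23.7650485  256.        ]
c_frR [676.70416367 -22.1610179  256.        ]
h_fL [607.9440119 -31.377912  262.       ]
h_fR [ 592.96352509 -103.78660336  262.        ]
h_rL [631.79015822 -45.68701117 262.        ]
h_rR [ 622.42966102 -100.29158064  262.        ]
```

```bash
python3 - <<'E'
from h import *
from scipy.spatial.transform import Rotation as R
s=arm.sense();print(R.from_quat(s["tool_rot"]).as_matrix().round(3),s["t"])
c=optics.read_camera("top");sd=optics.read_camera("side")
# black mask blobs
for n,cc,(a,b,e,f) in (("top",c,(200,70,180,140)),):
    im=cc["frame"][b:b+f,a:a+e].astype(int); m=(im.max(2)<55).astype(np.uint8)
    nl,l,st,ce=cv2.connectedComponentsWithStats(m)
    for i in range(1,nl):
        if st[i,4]>25: print(st[i],ce[i]+[a,b])
    big=cv2.resize(m*255,None,fx=4.2,fy=4.2,interpolation=cv2.INTER_NEAREST);cv2.imwrite("pics/mask.png",big)
E
```

```text
[[ 0.261 -0.     0.965]
 [-0.965  0.001  0.261]
 [-0.001 -1.    -0.   ]] 0.25
[153   0  27   8 147] [367.80272109  72.93197279]
[26 29  4 12 36] [227.30555556 104.25      ]
[61 29 10  7 27] [267.07407407 102.40740741]
[47 33 11  9 38] [251.34210526 107.21052632]
[ 61  41  26  15 150] [273.61333333 116.5       ]
[135  52   9  14  87] [339.28735632 128.50574713]
[ 62  54  19  28 234] [270.75641026 134.22222222]
[ 83  65  32  35 434] [300.31105991 153.35253456]
[35 76  7 11 32] [237.6875  151.40625]
[130  76   6  14  63] [332.65079365 152.6984127 ]
```

View pics/mask.png

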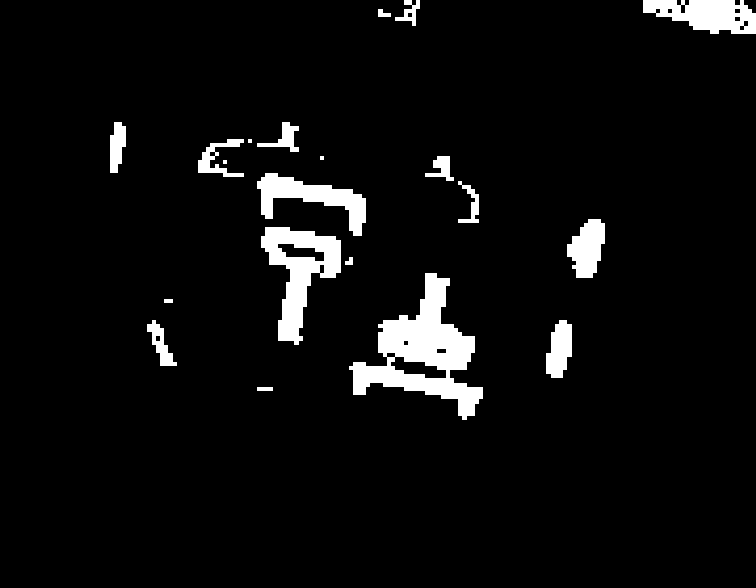

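```bash
cat >> h.py <<'E'
from scipy.spatial.transform import Rotation as R
def down(yaw):  # tool x at yaw in world xy, tool y down
    x=np.array([np.cos(yaw),np.sin(yaw),0]);y=np.array([0,0,-1.]);return np.column_stack([x,y,np.cross(x,y)])
def plan(wps,jaw,M=None,p=None):
    """wps: list of (pos,rotmat,nrows); prints rounded rows"""
    s=arm.sense()
    M=R.from_quat(s["tool_rot"]).as_matrix() if M is None else M
    p=s["position"].copy() if p is None else np.array(p,float)
    out=[]
    for P,Q,n in wps:
        for k in range(n):
            f=1/(n-k)
            w=R.from_matrix(M.T@Q).as_rotvec()*f
            d=M.T@((np.array(P)-p)*f)
            row=[round(float(v),1) for v in np.r_[np.degrees(w),d]]
            out.append(row+[jaw])
            p=p+M@np.array(row[3:6]); M=M@R.from_rotvec(np.radians(row[:3])).as_matrix()
    for i in range(0,len(out),8): print(str(out[i:i+8]).replace(" ",""))
    print(p.round(1),M[:,0].round(3))
E
python3 - <<'E'
from h import *
yaw=np.radians(-10.2)
plan([((200,-560,400),R.from_quat(arm.sense()["tool_rot"]).as_matrix(),5),((660,-30,400),down(yaw),19)],0.0)
E
```

```text
[[0.0,0.0,0.0,-11.4,-33.8,9.4,0.0],[0.0,0.0,0.0,-11.4,-33.8,9.4,0.0],[0.0,0.0,0.0,-11.4,-33.8,9.4,0.0],[0.0,0.0,0.0,-11.5,-33.8,9.4,0.0],[0.0,0.0,0.0,-11.4,-33.8,9.5,0.0],[-0.0,-3.4,-0.0,-20.6,0.0,30.6,0.0],[-0.0,-3.4,-0.0,-18.8,0.0,31.8,0.0],[-0.0,-3.4,-0.0,-16.8,0.0,32.9,0.0]]
[[-0.0,-3.4,-0.0,-14.9,0.0,33.8,0.0],[-0.0,-3.4,-0.0,-12.8,0.0,34.6,0.0],[-0.0,-3.4,-0.0,-10.8,0.0,35.3,0.0],[-0.0,-3.4,-0.0,-8.6,0.0,35.9,0.0],[-0.0,-3.4,-0.0,-6.5,0.0,36.4,0.0],[-0.0,-3.4,-0.0,-4.3,0.0,36.7,0.0],[-0.0,-3.4,-0.0,-2.1,0.0,36.9,0.0],[-0.0,-3.4,-0.0,0.0,0.0,36.9,0.0]]
[[-0.0,-3.4,-0.0,2.2,0.0,36.9,0.0],[-0.0,-3.4,-0.0,4.4,0.0,36.7,0.0],[-0.0,-3.4,-0.0,6.6,0.0,36.3,0.0],[-0.0,-3.4,-0.0,8.7,0.0,35.9,0.0],[-0.0,-3.4,-0.0,10.9,0.0,35.3,0.0],[-0.0,-3.4,-0.0,12.9,0.1,34.6,0.0],[-0.0,-3.4,-0.0,15.0,0.0,33.8,0.0],[-0.0,-3.5,-0.0,16.9,0.1,32.9,0.0]]
[660. -30. 400.] [ 0.984 -0.177 -0.   ]
```

Call:
{"api": "send_rows", "payload": {"series": [[0,0,0,-11,-34,9,0],[0,0,0,-11,-34,9,0],[0,0,0,-11,-34,9,0],[0,0,0,-11,-34,9,0],[0,0,0,-11,-34,9,0],[0,-3.4,0,-21,0,31,0],[0,-3.4,0,-19,0,32,0],[0,-3.4,0,-17,0,33,0]], "grip_force": 20}}

```text
t: 1.15
position: [272.3, -477.1, 401.9]
tool_rot: [0.598, -0.377, 0.378, -0.598]
ft_force: [0.6, -0.1, -0.1]
grip_width: 85.4
```

Call:
{"api": "send_rows", "payload": {"series": [[0,-3.4,0,-15,0,34,0],[0,-3.4,0,-13,0,35,0],[0,-3.4,0,-11,0,35,0],[0,-3.4,0,-9,0,36,0],[0,-3.4,0,-6,0,36,0],[0,-3.4,0,-4,0,37,0],[0,-3.4,0,-2,0,37,0],[0,-3.4,0,0,0,37,0]]}}

```text
t: 1.95
position: [466.5, -253.3, 401.5]
tool_rot: [0.67, -0.226, 0.227, -0.67]
ft_force: [1.5, -1.5, 0.1]
grip_width: 85.6
```

Call:
{"api": "send_rows", "payload": {"series": [[0,-3.4,0,2,0,37,0],[0,-3.4,0,4,0,37,0],[0,-3.4,0,7,0,36,0],[0,-3.4,0,9,0,36,0],[0,-3.4,0,11,0,35,0],[0,-3.4,0,13,0,35,0],[0,-3.4,0,15,0,34,0],[0,-3.5,0,17,0,33,0]]}}

```text
t: 2.75
position: [661.0, -30.0, 401.3]
tool_rot: [0.704, -0.062, 0.062, -0.704]
ft_force: [-0.1, -0.9, 0.2]
grip_width: 85.7
```

Call:
{"api": "send_rows", "payload": {"series": [[0,0,0,0,0,0,0],[0,0,0,0,0,0,0]]}}

```text
t: 2.95
position: [660.2, -29.7, 400.7]
tool_rot: [-0.704, 0.062, -0.062, 0.704]
ft_force: [-0.3, -0.1, -0.2]
grip_width: 85.7
```

```bash
python3 - <<'E'
from h import *
s=arm.sense();c=optics.read_camera("wrist");cv2.imwrite("pics/w1.png",c["frame"][:,:,::-1])
np.savez("w1.npz",p=s["position"],q=s["tool_rot"],mount=c["mount"])
print(s["t"],s["position"],s["q"],R.from_quat(s["tool_rot"]).as_matrix().round(4))
E
```

```text
2.95 [660.21854971 -29.68991455 400.6634088 ] [ 0.3828112   0.37240647 -0.55357352  1.31068078  0.19231951  1.51228836
 -0.32685836] [[ 9.846e-01 -1.100e-03  1.748e-01]
 [-1.748e-01  3.000e-04  9.846e-01]
 [-1.200e-03 -1.000e+00  1.000e-04]]
```

View pics/w1.png

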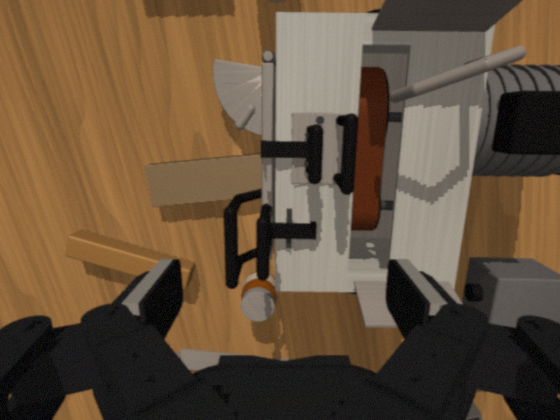

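Wrist view: catch bars at columns about 315 (front) and 348 (rear), rows 115–193. Handle bars at columns about 232 and 264, rows 205–285. The front edge is at column 276 and vertical, so the yaw fits. I'll measure from this.

```bash
python3 - <<'E'
from h import *
z=np.load("w1.npz");c=optics.read_camera("wrist")
T=np.eye(4);T[:3,:3]=R.from_quat(z["q"]).as_matrix();T[:3,3]=z["p"];T=T@z["mount"]
im=cv2.imread("pics/w1.png")
cv2.imwrite("pics/w1z.png",cv2.resize(im[100:300,190:390],None,fx=3,fy=3,interpolation=cv2.INTER_CUBIC))
a=lambda uv,zz:onz(c,uv,zz,T).round(1)
print("front edge",a((276,14),200),a((276,290),200))
d=a((276,14),200)-a((276,290),200);print("yaw",np.degrees(np.arctan2(-d[0],d[1])),np.hypot(d[0],d[1]))
print("gate hinge pin?",a((267,57),190))
print("catch rear",a((347,115),256),a((347,193),256))
print("catch front",a((315,125),256),a((315,183),256))
print("handle front",a((232,205),262),a((232,286),262))
print("handle rear",a((264,207),262),a((264,277),262))
g=im.max(2)
for y in (140,165,220,265):print(y,list(zip(range(222,362,2),g[y,222:362:2])))
E
```

```text
front edge [681.4 124.  200. ] [ 631.  -147.7  200. ]
yaw -10.50884417437171 276.3350321620478
gate hinge pin? [666.4  91.7 190. ]
catch rear [723.3  26.5 256. ] [715.  -37.9 256. ]
catch front [696.5  23.2 256. ] [689.2 -24.4 256. ]
handle front [616.3 -29.6 262. ] [ 599.9 -104.   262. ]
handle rear [642.8 -36.1 262. ] [ 630.3 -100.3  262. ]
140 [(222, np.uint8(143)), (224, np.uint8(141)), (226, np.uint8(139)), (228, np.uint8(142)), (230, np.uint8(145)), (232, np.uint8(138)), (234, np.uint8(103)), (236, np.uint8(109)), (238, np.uint8(114)), (240, np.uint8(111)), (242, np.uint8(112)), (244, np.uint8(117)), (246, np.uint8(111)), (248, np.uint8(113)), (250, np.uint8(114)), (252, np.uint8(110)), (254, np.uint8(107)), (256, np.uint8(103)), (258, np.uint8(103)), (260, np.uint8(89)), (262, np.uint8(66)), (264, np.uint8(79)), (266, np.uint8(85)), (268, np.uint8(106)), (270, np.uint8(104)), (272, np.uint8(68)), (274, np.uint8(62)), (276, np.uint8(117)), (278, np.uint8(137)), (280, np.uint8(148)), (282, np.uint8(153)), (284, np.uint8(153)), (286, np.uint8(152)), (288, np.uint8(151)), (290, np
[... 4629 characters left out ...]
8, np.uint8(157)), (300, np.uint8(165)), (302, np.uint8(160)), (304, np.uint8(167)), (306, np.uint8(162)), (308, np.uint8(160)), (310, np.uint8(157)), (312, np.uint8(160)), (314, np.uint8(163)), (316, np.uint8(162)), (318, np.uint8(161)), (320, np.uint8(162)), (322, np.uint8(162)), (324, np.uint8(159)), (326, np.uint8(161)), (328, np.uint8(160)), (330, np.uint8(165)), (332, np.uint8(165)), (334, np.uint8(163)), (336, np.uint8(160)), (338, np.uint8(163)), (340, np.uint8(162)), (342, np.uint8(163)), (344, np.uint8(163)), (346, np.uint8(159)), (348, np.uint8(155)), (350, np.uint8(150)), (352, np.uint8(148)), (354, np.uint8(147)), (356, np.uint8(149)), (358, np.uint8(148)), (360, np.uint8(148))]
```

View pics/w1z.png

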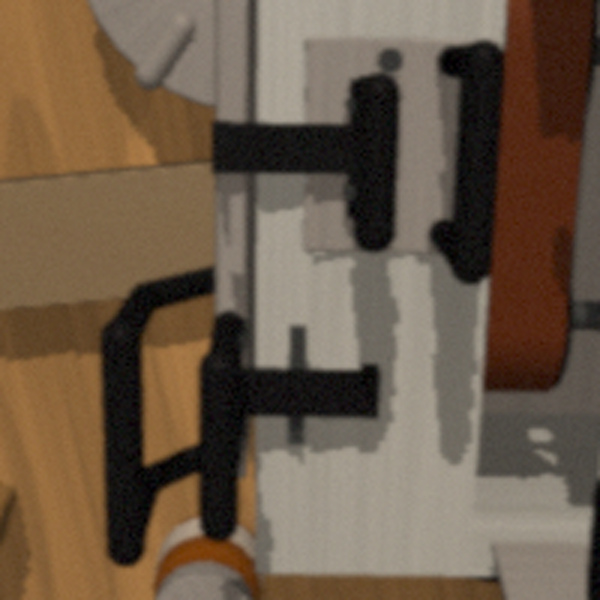

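Hinge and origin agree with the given sizes. The catch point is about (712.8,-4.4) and the handle about (615,-70), with yaw about -10.4°.

```bash
python3 - <<'E'
from h import *
D=down(np.radians(-10.4))
plan([((712.8,-4.4,310),D,4),((712.8,-4.4,233),D,4)],0.32)
E
```

```text
[[0.0,0.0,-0.0,11.8,22.8,9.4,0.32],[0.0,0.0,-0.0,11.8,22.8,9.3,0.32],[0.0,0.0,-0.0,11.7,22.8,9.4,0.32],[0.1,0.1,-0.0,11.8,22.8,9.3,0.32],[-0.0,-0.0,-0.0,-0.0,19.2,-0.0,0.32],[-0.0,-0.0,-0.0,-0.0,19.3,-0.0,0.32],[-0.0,-0.0,-0.0,-0.0,19.2,-0.0,0.32],[-0.0,-0.0,-0.0,-0.0,19.3,-0.0,0.32]]
[712.8  -4.4 233. ] [ 0.983 -0.181 -0.   ]
```

Call:
{"api": "send_rows", "payload": {"series": [[0,0.3,0,11.8,22.8,9.4,0.32],[0,0,0,11.8,22.8,9.4,0.32],[0,0,0,11.8,22.8,9.4,0.32],[0,0,0,11.8,22.8,9.4,0.32],[0,0,0,0,0,0,0.32],[0,0,0,0,0,0,0.32],[0,0,0,0,0,0,0.32]], "grip_force": 20}}

```text
t: 3.75
position: [713.7, -4.1, 312.4]
tool_rot: [0.704, -0.064, 0.066, -0.704]
ft_force: [-0.5, -0.1, 0.5]
grip_width: 58.3
```

```bash
python3 - <<'E'
from h import *
c=optics.read_camera("wrist");cv2.imwrite("pics/w2.png",c["frame"][:,:,::-1])
E
```

```text
(no output)
```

View pics/w2.png

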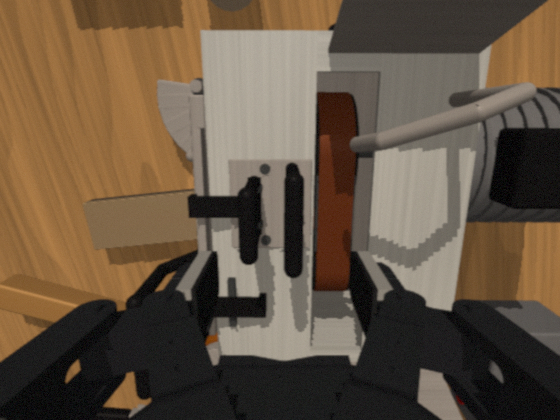

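The jaws straddle the bars. The bar pair is centred at column 271, and about 270 was expected for a centred grip. Going down.

Call:
{"api": "send_rows", "payload": {"series": [[0,0,0,-0.5,20,0,0.32],[0,0,0,0,20,0,0.32],[0,0,0,0,20,0,0.32],[0,0,0,0,18,0,0.32],[0,0,0,0,0,0,0.32],[0,0,0,0,0,0,0.32]]}}

```text
t: 4.4
position: [713.2, -2.9, 233.6]
tool_rot: [0.704, -0.064, 0.065, -0.704]
ft_force: [-0.3, 0.9, -0.0]
grip_width: 58.1
```

Call:
{"api": "send_rows", "payload": {"series": [[0,0,0,0,0,0,0.45],[0,0,0,0,0,0,0.52],[0,0,0,0,0,0,0.58],[0,0,0,0,0,0,0.64],[0,0,0,0,0,0,0.68]], "grip_force": 20}}

```text
t: 4.9
position: [712.3, -1.6, 234.9]
tool_rot: [-0.704, 0.065, -0.064, 0.704]
ft_force: [-5.0, 0.6, 5.3]
grip_width: 27.4
```

```bash
python3 - <<'E'
from h import *
print(arm.sense()["ft_force"],arm.sense()["grip_width"])
c=optics.read_camera("wrist");cv2.imwrite("pics/w3.png",c["frame"][:,:,::-1])
E
```

```text
[-5.04005365  0.6464903   5.28181427] 27.364860933866755
```

View pics/w3.png

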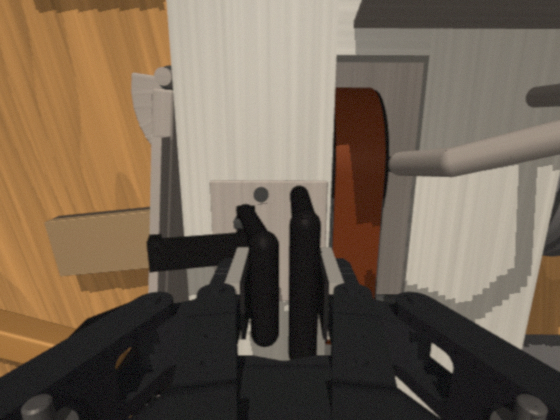

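The jaws have closed to 27.4 mm, so the lever is squeezed, and the gate looks tilted away from the housing. Checking with the fixed cameras.

```bash
python3 - <<'E'
from h import *
a=optics.read_camera("side")["frame"][:,:,::-1];cv2.imwrite("pics/s3.png",cv2.resize(a[100:280,260:440],None,fx=3.3,fy=3.3,interpolation=cv2.INTER_CUBIC))
a=optics.read_camera("top")["frame"][:,:,::-1];cv2.imwrite("pics/t3.png",cv2.resize(a[70:210,200:380],None,fx=4.2,fy=4.2,interpolation=cv2.INTER_CUBIC))
E
```

```text
(no output)
```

View pics/s3.png

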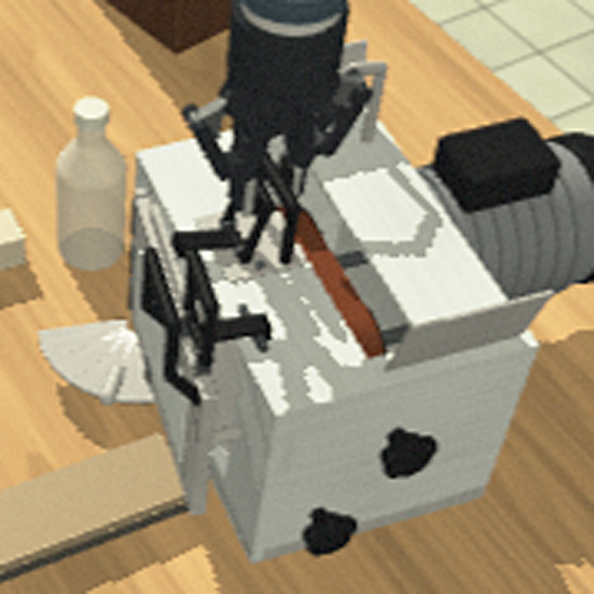

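View pics/t3.png

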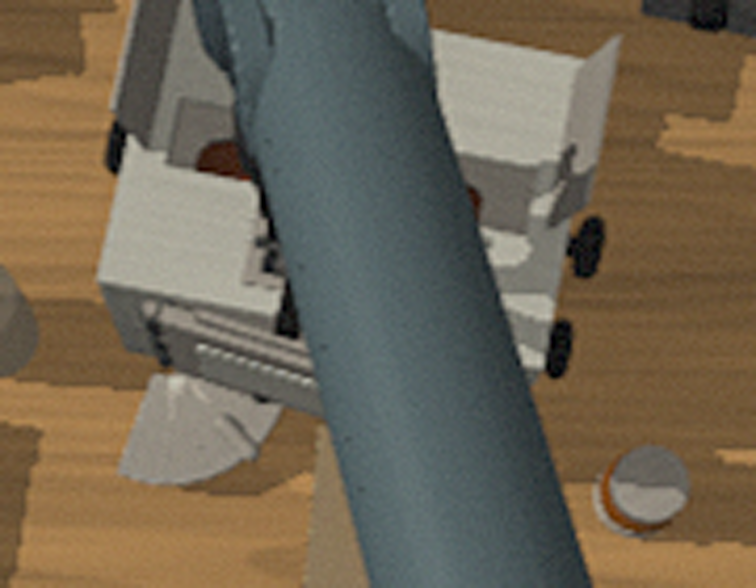

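The gate is ajar: its free end stands off the housing in the side view. Releasing and rising.

Call:
{"api": "send_rows", "payload": {"series": [[0,0,0,0,0,0,0.5],[0,0,0,0,0,0,0.32],[0,0,0,0,0,0,0.32],[0,0,0,0,0,0,0.32]]}}

```text
t: 5.45
position: [713.7, -2.6, 232.7]
tool_rot: [-0.704, 0.064, -0.065, 0.704]
ft_force: [0.0, -0.1, 0.2]
grip_width: 58.2
```

Call:
{"api": "send_rows", "payload": {"series": [[0,0,0,0,-25,0,0.32],[0,0,0,0,-30,0,0.32],[0,0,0,0,-30,0,0.32],[0,0,0,0,-30,0,0.3],[0,0,0,0,-15,0,0.25],[0,0,0,0,0,0,0.25]]}}

```text
t: 6.05
position: [714.4, -2.0, 365.6]
tool_rot: [-0.704, 0.062, -0.067, 0.705]
ft_force: [0.4, 0.1, -0.4]
grip_width: 63.9
```

```bash
python3 - <<'E'
from h import *
H=np.array([666.2,91.7])
for g in (0,.12,.15):
    a=np.radians(-10.4)-g
    r=np.array([[np.cos(a),-np.sin(a)],[np.sin(a),np.cos(a)]])
    print(g,H+r@[-21,-170],np.degrees(a))
a=np.radians(-10.4)-.12
plan([((605,-75,350),down(a),8)],0.25)
E
```

```text
0 [614.85674442 -71.71624799] -10.4
0.12 [595.66305271 -64.39464779] -17.27549354156988
0.15 [591.01265492 -62.20861945] -18.99436692696235
[[-0.0,0.8,0.0,-11.8,1.9,-11.5,0.25],[-0.0,0.9,0.1,-11.6,1.8,-11.6,0.25],[-0.0,0.8,0.0,-11.5,1.9,-11.8,0.25],[-0.0,0.9,0.0,-11.3,1.9,-12.0,0.25],[-0.0,0.8,0.1,-11.1,1.9,-12.2,0.25],[-0.0,0.9,0.0,-10.9,1.9,-12.3,0.25],[-0.1,0.8,0.1,-10.7,1.9,-12.5,0.25],[-0.0,0.9,0.0,-10.5,1.8,-12.6,0.25]]
[605. -75. 350.] [ 0.955 -0.297  0.001]
```

Call:
{"api": "send_rows", "payload": {"series": [[0,0.8,0.2,-13,3,-10,0.25],[0,0.9,0,-13,3,-10,0.25],[0,0.9,0.1,-13,3,-10,0.25],[0,0.9,0,-12,3,-10,0.25],[0,0.8,0,-12,3,-10,0.25],[0,0.9,0,-12,3,-11,0.25],[0,0.8,0,-12,3,-11,0.25],[0,0.9,0,-12,3,-11,0.25]]}}

```text
t: 6.85
position: [595.4, -60.5, 335.7]
tool_rot: [-0.699, 0.11, -0.104, 0.699]
ft_force: [-0.4, -1.1, 0.3]
grip_width: 63.8
```

Call:
{"api": "send_rows", "payload": {"series": [[0,0,0,0,0,0,0.25],[0,0,0,0,0,0,0.25]]}}

```text
t: 7.05
position: [596.6, -60.2, 337.0]
tool_rot: [-0.699, 0.109, -0.104, 0.699]
ft_force: [0.3, 0.7, 1.0]
grip_width: 63.7
```

```bash
python3 - <<'E'
from h import *
s=arm.sense();c=optics.read_camera("wrist");cv2.imwrite("pics/w4.png",c["frame"][:,:,::-1])
np.savez("w4.npz",p=s["position"],q=s["tool_rot"],mount=c["mount"])
print(s["t"],s["position"],R.from_quat(s["tool_rot"]).as_matrix().round(3))
E
```

```text
7.05 [596.57847985 -60.15292055 336.97665077] [[ 0.954 -0.007  0.299]
 [-0.299  0.001  0.954]
 [-0.007 -1.    -0.001]]
```

View pics/w4.png

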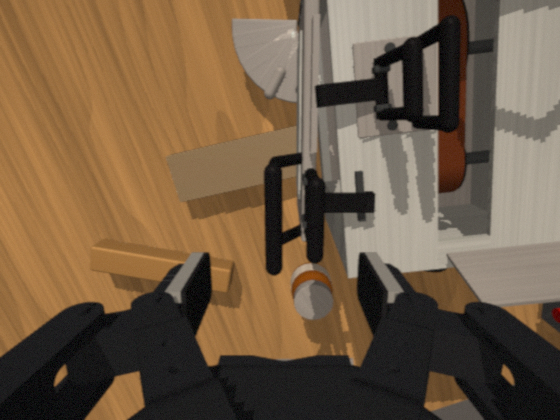

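The handle's front bar is at column 274 (rows 163–272) and its rear bar at column 316 (rows 175–262). Both are vertical in the picture, so the yaw matches.

```bash
python3 - <<'E'
from h import *
z=np.load("w4.npz");c=optics.read_camera("wrist")
T=np.eye(4);M=R.from_quat(z["q"]).as_matrix();T[:3,:3]=M;T[:3,3]=z["p"];T=T@z["mount"]
a=lambda uv,zz:onz(c,uv,zz,T)
f0,f1=a((273,165),262),a((274,272),262);r0,r1=a((317,172),262),a((315,260),262)
for p in (f0,f1,r0,r1):print(p.round(1), (M.T@(p-z["p"])).round(1))
x=down(np.radians(-10.4)-.12)[:,0]
print((f0+f1)/2+7*x,(r0+r1)/2-21*x)
g=(f0-f1);print(np.degrees(np.arctan2(-g[0],g[1])));g=r0-r1;print(np.degrees(np.arctan2(-g[0],g[1])))
E
```

```text
[601.2 -24.7 262. ] [-5.7 75.  35.2]
[578.8 -95.8 262. ] [ -5.7  75.1 -39.3]
[626.7 -37.5 262. ] [22.5 74.8 30.7]
[608.6 -95.6 262. ] [ 22.6  74.8 -30.2]
[596.68785515 -62.34774804 262.        ] [597.58409112 -60.31322144 262.        ]
-17.42513840154743
-17.330519305720127
```

Call:
{"api": "send_rows", "payload": {"series": [[0,0,0,1,18,0,0.32],[0,0,0,1,18,0,0.32],[0,0,0,0,18,0,0.32],[0,0,0,0,18,0,0.32],[0,0,0,0,18,0,0.32],[0,0,0,0,8,0,0.32],[0,0,0,0,0,0,0.32],[0,0,0,0,0,0,0.32]]}}

```text
t: 7.95
position: [599.2, -60.0, 241.1]
tool_rot: [-0.699, 0.108, -0.105, 0.699]
ft_force: [0.6, -1.3, -0.3]
grip_width: 58.2
```

Call:
{"api": "send_rows", "payload": {"series": [[0,0,0,0,0,0,0.45],[0,0,0,0,0,0,0.52],[0,0,0,0,0,0,0.58],[0,0,0,0,0,0,0.64],[0,0,0,0,0,0,0.7],[0,0,0,0,0,0,0.7]], "grip_force": 20}}

```text
t: 8.55
position: [597.3, -59.7, 242.8]
tool_rot: [0.699, -0.109, 0.104, -0.699]
ft_force: [-5.4, 0.5, 9.9]
grip_width: 25.8
```

```bash
python3 - <<'E'
from h import *
s=arm.sense();print(s["position"],s["ft_force"],s["grip_width"],s["q"])
c=optics.read_camera("wrist");cv2.imwrite("pics/w5.png",c["frame"][:,:,::-1])
E
```

```text
[597.25334892 -59.73701903 242.76430611] [-5.41627627  0.51063116  9.8521476 ] 25.767734759792422 [ 0.46264732  0.33301209 -0.52542199  1.68154737  0.17689094  1.18263455
 -0.41033341]
```

View pics/w5.png

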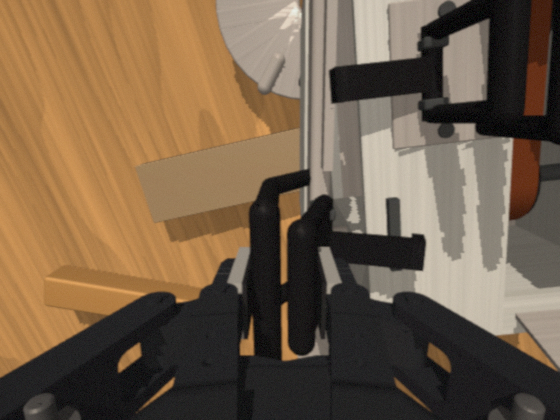

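The handle is squeezed to 25.8 mm, the full stop. Now the swing: each row turns 2.5° about tool y along the hinge arc.

Call:
{"api": "send_rows", "payload": {"series": [[0,0,0,0,0,0,0.75],[0,1.5,0,-4.3,0,0.6,0.75],[0,2.5,0,-7.2,0,1,0.75],[0,2.5,0,-7.2,0,1.1,0.75],[0,2.5,0,-7.2,0,1,0.75]]}}

```text
t: 9.1
position: [576.0, -48.5, 242.9]
tool_rot: [0.689, -0.163, 0.161, -0.688]
ft_force: [-0.3, -1.7, 6.9]
grip_width: 25.0
```

```bash
python3 - <<'E'
from h import *
s=arm.sense();print(s["position"],s["ft_force"],s["torque"],s["grip_width"],s["q"])
c=optics.read_camera("wrist");cv2.imwrite("pics/w6.png",c["frame"][:,:,::-1])
E
```

```text
[575.98944656 -48.48631004 242.88068492] [-0.31958365 -1.69516001  6.87491498] [-0.15527303  0.22888331  0.37006332] 24.982568502888054 [ 0.44756896  0.28336553 -0.51259482  1.73896919  0.15089454  1.16148747
 -0.57012533]
```

View pics/w6.png

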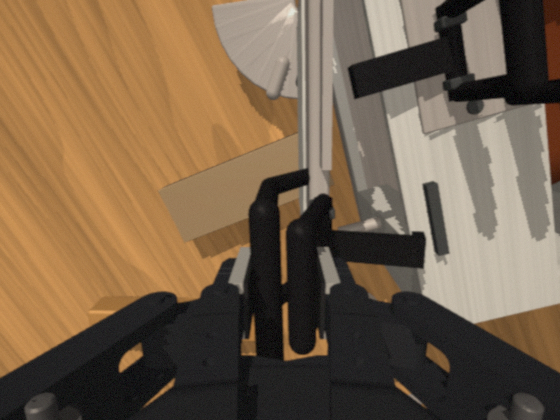

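The hook has cleared its keeper (keeper at (435,215), hook still in line with the handle) and the gate follows. Continuing over the detent.

Call:
{"api": "send_rows", "payload": {"series": [[0,2.5,0,-7.2,0,1.1,0.75],[0,2.5,0,-7.2,0,1,0.75],[0,2.5,0,-7.2,0,1.1,0.75],[0,2.5,0,-7.2,0,1,0.75],[0,2.5,0,-7.2,0,1.1,0.75],[0,2.5,0,-7.2,0,1,0.75],[0,2.5,0,-7.2,0,1.1,0.75],[0,2.5,0,-7.2,0,1,0.75]]}}

```text
t: 9.95
position: [535.6, -12.2, 242.7]
tool_rot: [0.651, -0.279, 0.28, -0.648]
ft_force: [1.0, -5.0, 4.2]
grip_width: 25.5
```

```bash
cat > st.py <<'E'
from h import *
s=arm.sense();M=R.from_quat(s["tool_rot"]).as_matrix()
r=s["position"][:2]-[666.2,91.7]
print(s["t"],s["position"].round(1),"ft",s["ft_force"].round(1),"w",s["grip_width"].round(1),s["q"].round(2))
print("tool gate angle",np.radians(-10.4)-np.arctan2(M[1,0],M[0,0]),"arc angle",np.radians(-10.4)-(np.arctan2(r[1],r[0])-np.arctan2(-170,-21)),"radius",np.hypot(*r), "ft in tool",(M.T@s["ft_force"]).round(1), "tilt",M[2,0],M[2,2])
E
python3 st.py
```

```text
Traceback (most recent call last):
  File "st.py", line 4, in <module>
    print(s["t"],s["position"].round(1),"ft",s["ft_force"].round(1),"w",s["grip_width"].round(1),s["q"].round(2))
                                                                        ^^^^^^^^^^^^^^^^^^^^^
AttributeError: 'float' object has no attribute 'round'
```

```bash
sed -i 's/s\["grip_width"\].round(1)/round(s["grip_width"],1)/' st.py; python3 st.py
```

```text
9.95 [535.6 -12.2 242.7] ft [ 1.  -5.   4.2] w 25.5 [ 0.39  0.19 -0.5   1.84  0.11  1.13 -0.96]
tool gate angle 0.6310919756082104 arc angle 0.594259261447089 radius 166.9291338528652 ft in tool [ 4.3 -4.2 -2.8] tilt 0.003688582130659479 -0.0029765907044520534
```

Call:
{"api": "send_rows", "payload": {"series": [[0,2.5,0,-7.2,0,1.1,0.75],[0,2.5,0,-7.2,0,1,0.75],[0,2.5,0,-7.2,0,1.1,0.75],[0,2.5,0,-7.2,0,1,0.75],[0,2.5,0,-7.2,0,1.1,0.75],[0,2.5,0,-7.2,0,1,0.75],[0,2.5,0,-7.2,0,1.1,0.75],[0,2.5,0,-7.2,0,1,0.75]]}}

```text
t: 10.75
position: [506.0, 41.7, 242.7]
tool_rot: [0.594, -0.39, 0.386, -0.589]
ft_force: [-5.9, -3.5, 8.6]
grip_width: 25.2
```

```bash
python3 st.py; python3 -c "
from h import *
c=optics.read_camera('wrist');cv2.imwrite('pics/w7.png',c['frame'][:,:,::-1])"
```

```text
10.75 [506.   41.7 242.7] ft [-5.9 -3.5  8.6] w 25.2 [ 0.31  0.14 -0.51  1.89  0.08  1.13 -1.39]
tool gate angle 0.9791639715821747 arc angle 0.9639098747981762 radius 167.85771033591905 ft in tool [ 0.9 -8.6 -6.9] tilt -0.00012990510097388164 -0.009402839228381976
```

View pics/w7.png

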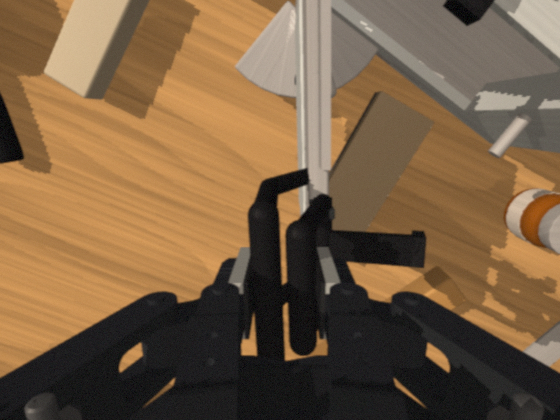

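The grip holds and the gate is past the hump at about 0.97 rad. Continuing.

Call:
{"api": "send_rows", "payload": {"series": [[0,2.5,0,-7.2,0,1.1,0.75],[0,2.5,0,-7.2,0,1,0.75],[0,2.5,0,-7.2,0,1.1,0.75],[0,2.5,0,-7.2,0,1,0.75],[0,2.5,0,-7.2,0,1.1,0.75],[0,2.5,0,-7.2,0,1,0.75],[0,2.5,0,-7.2,0,1.1,0.75],[0,2.5,0,-7.2,0,1,0.75]]}}

```text
t: 11.6
position: [497.6, 100.6, 242.6]
tool_rot: [0.519, -0.487, 0.482, -0.511]
ft_force: [-9.5, -2.8, 12.7]
grip_width: 25.2
```

```bash
python3 st.py
```

```text
11.6 [497.6 100.6 242.6] ft [-9.5 -2.8 12.7] w 25.2 [ 0.21  0.15 -0.53  1.89  0.08  1.14 -1.86]
tool gate angle 1.3272730029774877 arc angle -4.96407182595972 radius 168.8547966463569 ft in tool [  2.2 -12.5  -9.8] tilt 0.002093122267367298 -0.012842575230325226
```

Call:
{"api": "send_rows", "payload": {"series": [[0,2.5,0,-7.2,-0.3,0.6,0.75],[0,2.5,0,-7.2,-0.3,0.6,0.75],[0,2.5,0,-7.2,-0.3,0.6,0.75],[0,2.5,0,-7.2,-0.3,0.6,0.75],[0,2.5,0,-7.2,-0.3,0.6,0.75],[0,2.5,0,-7.2,0,0.6,0.75],[0,1,0,-3,0,0,0.75],[0,0,0,0,0,0,0.75]]}}

```text
t: 12.4
position: [505.8, 146.9, 242.8]
tool_rot: [-0.446, 0.552, -0.549, 0.441]
ft_force: [-4.1, -2.8, 5.2]
grip_width: 25.1
```

```bash
python3 st.py; python3 -c "
from h import *
c=optics.read_camera('wrist');cv2.imwrite('pics/w8.png',c['frame'][:,:,::-1])
a=optics.read_camera('side')['frame'][:,:,::-1];cv2.imwrite('pics/s8.png',a)
a=optics.read_camera('top')['frame'][:,:,::-1];cv2.imwrite('pics/t8.png',a)"
```

```text
12.4 [505.8 146.9 242.8] ft [-4.1 -2.8  5.2] w 25.1 [ 0.12  0.18 -0.53  1.85  0.1   1.14 -2.23]
tool gate angle 1.604344296970328 arc angle -4.685376801226185 radius 169.59193317757436 ft in tool [ 3.6 -5.2 -3.4] tilt 0.00216739730575366 -0.007694322997333358
```

View pics/w8.png

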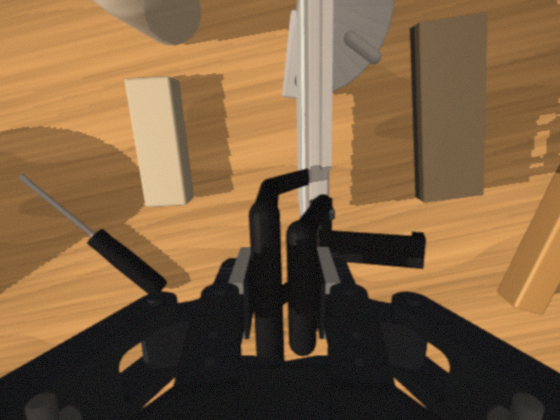

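View pics/s8.png

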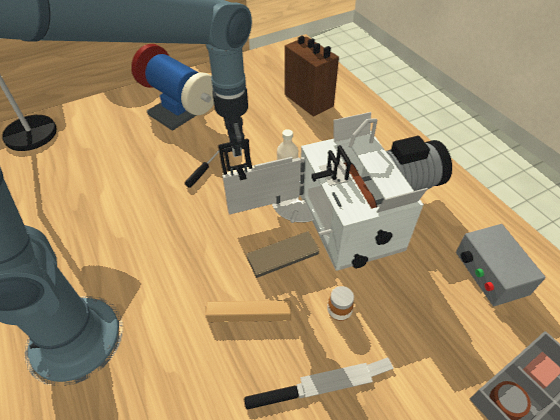

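View pics/t8.png

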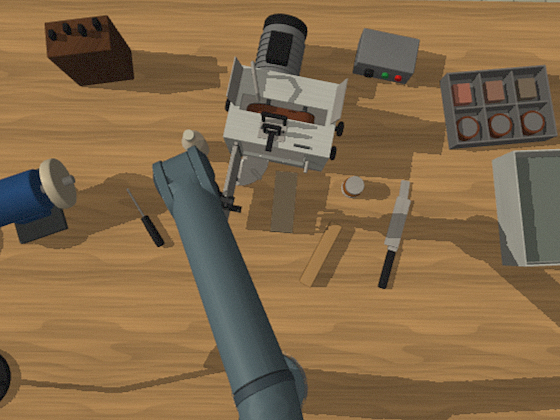

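The gate stands about square at 1.60 rad, still gripped. The other items look to be where they were. I'll hold it and check that it stays.

Call:
{"api": "send_rows", "payload": {"series": [[0,0,0,0,0,0,0.75],[0,0,0,0,0,0,0.75],[0,0,0,0,0,0,0.75],[0,0,0,0,0,0,0.75],[0,0,0,0,0,0,0.75]]}}

```text
t: 13.05
position: [505.8, 146.7, 242.8]
tool_rot: [-0.446, 0.553, -0.549, 0.441]
ft_force: [-5.2, -2.2, 5.3]
grip_width: 25.1
```

```bash
python3 st.py; python3 -c "
from cell import hand_in
print(hand_in())"; python3 st.py
```

```text
13.05 [505.8 146.7 242.8] ft [-5.2 -2.2  5.3] w 25.1 [ 0.12  0.18 -0.53  1.85  0.1   1.14 -2.23]
tool gate angle 1.6048059442163352 arc angle -4.6863319647565245 radius 169.5719030717218 ft in tool [ 3.2 -5.3 -4.7] tilt 0.0016333308123367973 -0.007868141231421433
the job is handed in; nothing more can be done
None
the job is handed in; nothing more can be done
```

The gate is wide open at about 1.60 rad, just past square, and the arm is still gripping the handle. I handed the job in at about 13 s.

- **Main catch:** I squeezed it with the 20 N grip setting, and the gate sprang ajar, as seen in the side and wrist pictures.
- **Gate handle:** I then squeezed the handle (also 20 N) until the safety hook cleared. I swung the gate along its hinge arc past the detent.
- **Last checks:** The gate angle from the tool's orientation is 1.605 rad, and from its position on the arc 1.597 rad. The gate held steady for 0.5 s before I handed in. The handle stayed fully squeezed at 25.1 mm, with 5 N or so along each axis at the wrist. The highest I saw at the end of any move was about 16 N.
- **Other items:** By eye, the last pictures show the things on the bench where they started; I did not measure them. The bottle and polish bar were partly hidden by the arm in the top view, but both showed in the last wrist picture.

No check failed. The only disagreement was an early one: the top view put the handle about 8 mm off in x, and I used the closer wrist picture instead.

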